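# Click the mould insert home and hold the clamp frame at its balance point

## Task

Put the flat rectangular mould insert on the front of the fixture's deck and slide it in under the lips of the guide rails until it is fully home in its detent, then let go of it. Then take the leaning clamp frame by its ball knob, swing it up to its upright balance point and finish while still gripping the knob and holding the frame steady there; do not let it fall over towards the rails, and leave the other things on the bench alone.

Things in the scene. Friction and masses are not known exactly. Their poses are not given: they have to be found in the camera images.
- insert: Loose aluminium mould insert, 0.3 kg, alike both ways round. Origin: centre of underside, z up, x along its length. Flange 60 (x) x 50 (y) x 8 mm; in the middle of each long side a notch 18 long, 5 deep. Above it a 60 x 36 mm body up to z = 22 mm, then a grip lug 30 (x) x 14 (y) mm from z = 22 to 58 mm. Stands on the bench at the robot's right, length roughly along world y.
- fixture: Dark steel fixture, fixed: deck 240 (x) x 150 (y) mm, top at z = 20 mm. Origin: centre of underside; x runs from the open front end to the hinge end, roughly to the robot's left. Posts 14 mm thick, 52 mm high at x = -25, y = +-58 mm; plunger housings to z = 34 mm at y = +-39 to 63; hinge cheeks to z = 75 mm at x = 85 to 115, y = +-62 to 74 mm.
- front (a point): Fixture point (-68, 0, 20) mm: middle of the bare front deck, on its top, where the insert can be set down before sliding along +x. Axes as the fixture's. Bare deck: fixture x = -120 to -35 mm. The guide rails' flared mouths begin at x = -33 mm (about 35 mm each side of the middle line) and narrow to +-27 mm at x = -10 mm.
- home (a point): Fixture point (22, 0, 20) mm, on the deck: the insert's origin is here when home; the end stop is 1 mm further. Axes as the fixture's. Rails x = -10 to 52 mm: inner faces y = +-27, lips over them in to y = +-21, undersides 11 mm and tops 16 mm above the deck. A spring plunger in each rail snaps into the insert's notches; pushing past them along +x takes about 5 to 20 N.
- hinge (a point): Middle of the clamp frame's hinge axis: fixture point (100, 0, 60) mm. The axis lies along the fixture's y; the point's axes are parallel to the fixture's.
- flap (a joint): Angle of the hinged aluminium clamp frame (145 x 120 x 16 mm, with a window; about 0.5 kg with its knob): 0 = flat over the rails, 1.57 = upright, its balance point (centre of mass right above the hinge), 2.27 = leaning back on its rests, as it starts. The hinge is free, without stay or friction: let go, the frame falls one way or the other.
- knob: Black ball knob, 30 mm diameter, on a 10 mm stem at the middle of the frame's free edge. Origin: the ball's centre, 185 mm from the hinge axis, 40 mm beyond the frame's edge; at joint angle a it lies at hinge + (-185 cos a, 0, 185 sin a) mm in the fixture's axes. Can be pinched from above; it turns between the fingers as the frame swings.
- round_insert: Bystander: round aluminium insert, 58 mm diameter, 22 mm high, with an 18 mm round post up to 52 mm; origin under its centre.
- jar: Bystander: closed clear jar, 70 mm diameter, 90 mm high; origin under its centre.
- slat: Bystander: wooden slat 70 x 160 x 22 mm; origin under its centre.
- driver: Bystander: screwdriver lying on the bench.
There are look-alikes about, which are no part of the job. What is shaped like the insert but pink is not meant.

How it is judged:
By the outcome, as a careful person would: the job done as asked, in the order asked, and still so for the second after the job is handed in, while the arm keeps its last pose, push and grip.
It also fails if it takes over 61 s, if anything falls off the work surface, if the arm or the gripper's body presses on something with over 40 N, if the wrist force passes 120 N, or if a joint passes its speed limit or range.

## Robot

A 6-joint arm with a two-finger parallel gripper is mounted at the origin on the work surface. World frame = base frame: x ahead of the robot, y to its left, z up, the work surface at z = 0. Lengths are in m, angles in degrees, forces in N, time in s.
With the tool pointing down it reaches from about 0.375 to 0.9 m from the base axis. Payload 3.1 kg.
Tool frame: the origin (TCP) lies on the centre line of the jaws, within the pads' length; the fingertips stand 22 mm ahead of it and the grasp point (between the pads) lies 3 mm ahead of it; z points along the fingers, y is the line along which they close (so a half turn about z gives the same grasp; the last joint's range is limited). The gripper opens to 85 mm and grips with 20 to 120 N. Pads are 22 mm wide; open, the fingers measure 114 mm over their backs; the gripper's body (76 mm by 85 mm) begins 54 mm behind the grasp point. The pads swing forward as they close: fully open they stand 13 mm farther back than shut.
Start: joints at [58.814, 30.224, 82.088, -0, 67.689, -10.227], TCP at [0.224, 0.584, 0.253] pointing down, gripper open.
Joint ranges: [-176.69, 176.69], [-43.24, 126.21], [12.49, 139.97], [-82, 262], [0, 151.66], [-163.58, 163.58]. Speed limits (degrees/s): [159.86, 159.86, 180, 180, 180, 180].

## Interface

Orientations are given as a 3x3 rotation matrix whose columns are the frame's x, y, z axes.
In Python, from station import ctrl gives the robot as it stands.
- The arm moves only by the tool carry_out, never from a script. Its argument "commands" is a list of rows, each an object with "fingers": the gripper's target within -1 to 1 (fully open at 1, half-way at 0, shut at -1); "translation": the shift along the world's x, y, z in mm, a list of three; "turn": the turn about the world's z in degrees. In form: [{"fingers": fingers, "translation": [dx, dy, dz], "turn": turn}, ...]. A call has 1 to 5 rows; each row is the pose to reach, as a shift and turn from the pose commanded when the call began; what a row does not reach only later rows make up. A row lasts 1/8 s, in which the tool goes at most 62.5 mm and 10.7 degrees, less where a joint would pass 70% of its speed; a pose out of reach is approached as far as the arm can. A call with a gripper value outside its range is refused whole. The fingers move at their own pace and stop on an object; "grip_force" is the grip in N (left out, the last holds). Time passes only in rows, so rows that repeat a pose let the fingers close. It gives the time, the measured TCP pose, the force, the opening and the grip force at its end, in the units of the state.
- ctrl.state(): the state, without advancing time (a new reading comes with each control period).
- ctrl.snapshot(name): name is "scene" or "top" or "wrist"; returns a dict with "img" (420x560x3 uint8, red, green, blue), "fx", "fy", "cx", "cy" (pixels), "view" (4x4, takes a point from world to camera coordinates); the wrist camera has in their place "hand_eye" (4x4, takes a point from camera to tool coordinates, whose origin is the TCP and whose axes are the flange's). Camera axes: x right, y up, looking along -z (the intrinsics and any distortion apply to the point x, -y, -z); pixel columns grow to the right and rows downward; lengths in m; the calibration is good to about 2 mm. The wrist camera is an equidistant fisheye: a pixel r from the principal point sees the ray r / f radians off the axis. A picture is of the moment at which its call begins: read the wrist's pose just before it. There is no depth.
- ctrl.job_done(): hands the job in; it is judged then, once.
The state is a dict: "time_s": time; "qpos": joint angles; "dq": joint speeds; "joint_efforts": joint torques, N m; "eef_pos": TCP position; "ee_rot": TCP orientation; "force": force on the tool from outside, world axes, zero at the start; "wrist_torque": the same for the moment, N m; "finger_gap": opening from 0.0 (shut) to 1.0 (fully open); "grasp_force": force on a finger pad.
Only numpy, scipy, OpenCV 4.12 (cv2) and the standard library are available. Lean on these libraries where they do the work, as an engineer would, in place of code of your own. Each camera call takes 0.05 s, during which the arm holds its last target. There are 200 camera calls.

## Working session

There is one attempt and no reset: what is moved stays moved. The work goes in short steps, Python scripts to look and compute and a tool call to move; the robot and the scene stay as the last step left them, time stands still between calls to the robot, and variables do not carry over. Pictures are saved under pics/ and viewed, at most 10 in all, crops included, and the job is handed in when it is done.

Besides the shell and the picture viewer there is one more tool, called after "Call:" as name(argument=value, ...), one argument or row to a line, values as JSON. carry_out: Moves the arm, as the interface text tells. Its arguments: {"type":"object","properties":{"commands":{"type":"array","items":{"type":"object","properties":{"fingers":{"type":"number"},"translation":{"type":"array","items":{"type":"number"}},"turn":{"type":"number"}}}},"grip_force":{"type":"number"}},"required":["commands"]}

```bash
mkdir -p pics
cat > h.py <<'E'
import numpy as np, cv2
from station import ctrl
def snap(n):
    s=ctrl.state(); d=ctrl.snapshot(n); d['s']=s; return d
def save(d,f,crop=None,k=1):
    im=d['img'][:,:,::-1]
    if crop: x0,y0,x1,y1=crop; im=im[y0:y1,x0:x1]
    cv2.imwrite('pics/'+f,cv2.resize(im,None,fx=k,fy=k,interpolation=cv2.INTER_CUBIC))
def ray(d,u,v):
    x=(u-d['cx'])/d['fx']; y=(v-d['cy'])/d['fy']
    if 'hand_eye' in d:
        r=np.hypot(x,y); t=r; k=np.sin(t)/r if r>1e-9 else 1
        c=np.array([x*k,-y*k,-np.cos(t)])
        T=np.eye(4); T[:3,:3]=np.array(d['s']['ee_rot']).reshape(3,3); T[:3,3]=d['s']['eef_pos']
        M=T@np.array(d['hand_eye'])
    else:
        c=np.array([x,-y,-1.]); M=np.linalg.inv(np.array(d['view']))
    w=M[:3,:3]@c; return M[:3,3],w/np.linalg.norm(w)
def onz(d,u,v,z):
    o,w=ray(d,u,v); return o+w*(z-o[2])/w[2]
def meet(*rs):
    A=0;b=0
    for o,w in rs:
        P=np.eye(3)-np.outer(w,w); A=A+P; b=b+P@o
    p=np.linalg.solve(A,b); return p,[np.linalg.norm((np.eye(3)-np.outer(w,w))@(p-o)) for o,w in rs]
E
python3 - <<'E'
from h import *
import pickle
print(ctrl.state())
a=[]
for n in("scene","top"):
    d=snap(n); pickle.dump(d,open(n+'.pkl','wb')); a.append(d['img'])
    print(n,{k:v for k,v in d.items() if k not in('img','s')})
    save(d,n+'0.png',None,1.42)
E
```

```text
{'time_s': 0.0, 'qpos': array([ 5.88111833e+01,  3.02771440e+01,  8.21569892e+01,  5.63180202e-04,
        6.76895420e+01, -1.02273673e+01]), 'dq': array([-0.03983777, -0.03800129,  0.10038819,  0.00590694, -0.00383158,
       -0.02888849]), 'joint_efforts': array([ 2.69948550e-04, -4.42362750e+01, -1.78022057e+01, -2.31788899e-04,
        8.65626993e-03,  1.08511497e-05]), 'eef_pos': array([0.22320379, 0.58306412, 0.25234976]), 'ee_rot': array([[-9.33819779e-01,  3.57742022e-01, -1.12559934e-03],
       [ 3.57743577e-01,  9.33818045e-01, -1.84184458e-03],
       [ 3.92199776e-04, -2.12262683e-03, -9.99997670e-01]]), 'force': array([ 0.43186847, -0.95026847,  0.2272886 ]), 'wrist_torque': array([ 0.01110214, -0.00669555, -0.04159466]), 'grasp_force': 0.0, 'finger_gap': 0.9987867672925026}
scene {'fx': 521.2085546511632, 'fy': 521.2085546511632, 'cx': 281.14062743324087, 'cy': 208.328037148397, 'view': array([[ 0.38746515,  0.92187463,  0.00423377, -0.11236508],
       [-0.63338441,  0.26286976,  0.72782118,  0.3462286 ],
       [ 0.66984695, -0.28468695,  0.68575389, -1.68856433],
       [ 0.        ,  0.        ,  0.        ,  1.        ]])}
top {'fx': 534.8299148684695, 'fy': 534.8299148684695, 'cx': 275.63554627679247, 'cy': 212.75430747215964, 'view': array([[-0.0256236 , -0.99964563, -0.00721373, -0.1195789 ],
       [ 0.99872619, -0.02591247,  0.04329598, -0.56288938],
       [-0.04346756, -0.00609514,  0.99903625, -1.19658294],
       [ 0.        ,  0.        ,  0.        ,  1.        ]])}
```

View pics/scene0.png

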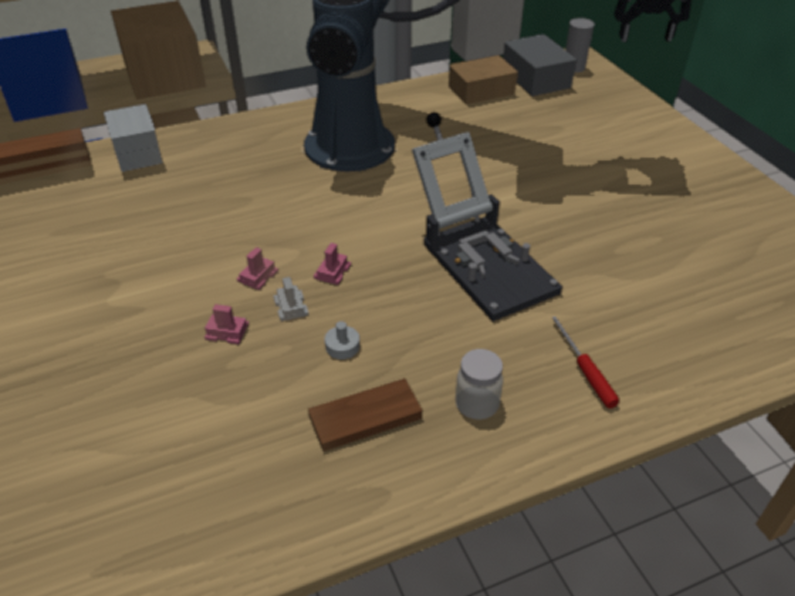

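View pics/top0.png

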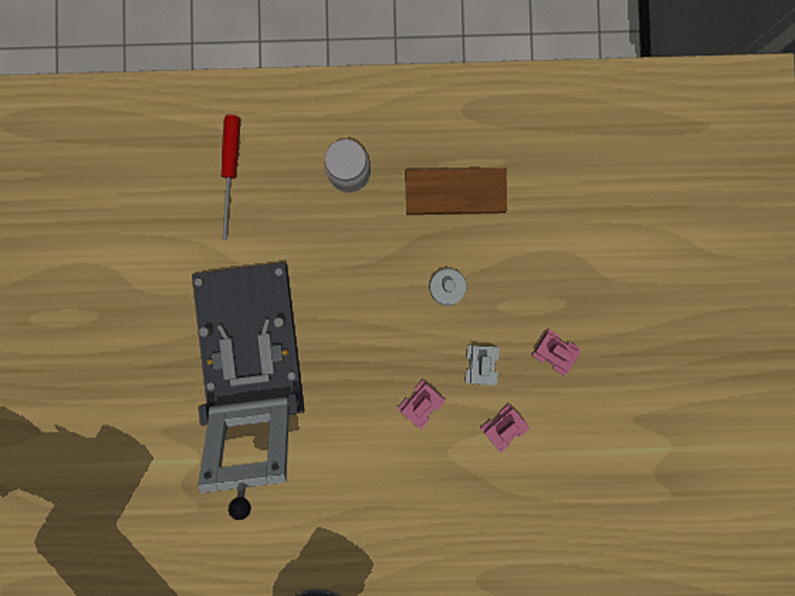

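The scene view shows the fixture at about (490,270), knob (433,120), grey insert (290,300), and pink look-alikes at (258,268), (332,264) and (225,324). The top view shows the knob at (240,508), deck (247,335) and grey insert (482,363), with pinks at (422,403), (504,427) and (556,351). The fixture's direction in these views doesn't seem to agree with the text, so I'll check by triangulation.

Run:
```python
from h import *
import pickle
S=pickle.load(open('scene.pkl','rb'));T=pickle.load(open('top.pkl','rb'));k=1.42
def m(n,a,b): print(n,*[np.round(x,4) for x in meet(ray(S,a[0]/k,a[1]/k),ray(T,b[0]/k,b[1]/k))])
m('knob',(433,120),(240,508))
m('insert lug',(289,284),(482,363))
m('jar top',(481,362),(347,160))
m('driver',(612,398),(232,120))
m('round',(342,328),(448,284))
m('deck front-right corner',(560,290),(193,274))
m('deck front-left',(496,316),(287,262))
w=snap('wrist'); pickle.dump(w,open('w0.pkl','wb'))
print({k:v for k,v in w.items() if k not in('img','s')}); save(w,'w0.png',None,1.2)
```

```text
knob [0.2814 0.0727 0.1957] [0.0013 0.0013]
insert lug [ 0.4601 -0.2734  0.0511] [0.0028 0.0028]
jar top [ 0.7719 -0.0728  0.0884] [0.0005 0.0005]
driver [0.8589 0.1146 0.0149] [0.0003 0.0003]
round [ 0.5839 -0.2237  0.0412] [0.001 0.001]
deck front-right corner [0.6119 0.1801 0.0068] [0.0029 0.0029]
deck front-left [0.6293 0.0338 0.0118] [0.0032 0.0032]
{'fx': 325.19226210127806, 'fy': 325.19226210127806, 'cx': 283.19784031075835, 'cy': 212.2283109447595, 'hand_eye': array([[ 1.22196762e-03,  9.65670935e-01,  2.59765570e-01,
         6.63900417e-02],
       [ 9.99998889e-01, -9.58364337e-04, -1.14142022e-03,
         4.41259776e-04],
       [-8.53286271e-04,  2.59766676e-01, -9.65671034e-01,
        -1.20334633e-01],
       [ 0.00000000e+00,  0.00000000e+00,  0.00000000e+00,
         1.00000000e+00]])}
```

View pics/w0.png

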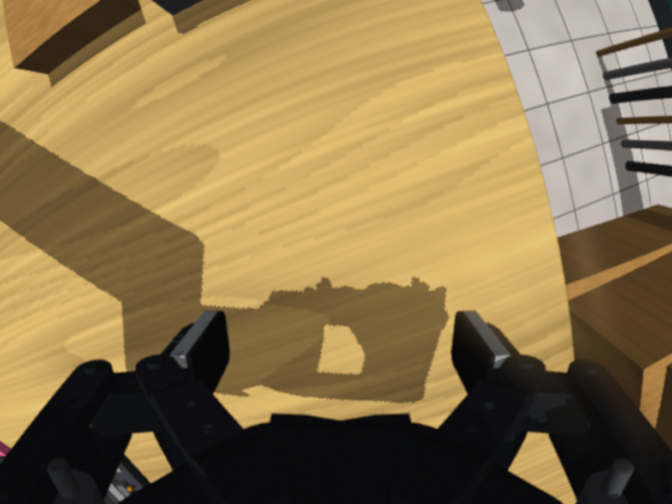

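The three cameras and the arm agree with each other. The fixture's +x therefore really points towards the base (about -x world), and the insert's length lies about along world x; the text's loose directions are off. I'll go by the images.

The leaning knob is about 0.29 m from the base axis, which may be out of reach. I'll test that later.

Candidates for the insert (top view): grey (482,363), and pink (422,403), (504,427) and (556,351). Only the grey one is aluminium-coloured with a rectangular flange and lug. The round one at (448,284) is a bystander. I'm moving over it for a closer look.

Call:
carry_out(
  commands=[
    {"fingers": 1, "translation": [230, -230, 50], "turn": 0},
    {"fingers": 1, "translation": [230, -230, 50], "turn": 0},
    {"fingers": 1, "translation": [230, -230, 50], "turn": 10},
    {"fingers": 1, "translation": [230, -230, 50], "turn": 22},
    {"fingers": 1, "translation": [230, -230, 50], "turn": 22},
  ],
)

```text
time_s: 0.78
eef_pos: [0.4384, 0.3683, 0.2999]
ee_rot: [[-1.0, -0.021, -0.0], [-0.021, 1.0, -0.0], [0.0, -0.0, -1.0]]
force: [0.6, 0.7, -0.8]
finger_gap: 1.005
grasp_force: 0.0
```

Call:
carry_out(
  commands=[
    {"fingers": 1, "translation": [70, -280, 0], "turn": 0},
    {"fingers": 1, "translation": [70, -280, 0], "turn": 0},
    {"fingers": 1, "translation": [70, -280, 0], "turn": 0},
    {"fingers": 1, "translation": [70, -280, 0], "turn": 0},
    {"fingers": 1, "translation": [70, -280, 0], "turn": 0},
  ],
)

```text
time_s: 1.4
eef_pos: [0.5079, 0.087, 0.2997]
ee_rot: [[-1.0, -0.016, -0.0], [-0.016, 1.0, -0.0], [0.0, -0.0, -1.0]]
force: [0.7, -0.5, -0.0]
finger_gap: 1.003
grasp_force: 0.0
```

Call:
carry_out(
  commands=[
    {"fingers": 1, "translation": [-60, -310, -60], "turn": 0},
    {"fingers": 1, "translation": [-60, -310, -60], "turn": 0},
    {"fingers": 1, "translation": [-60, -310, -60], "turn": 0},
    {"fingers": 1, "translation": [-60, -310, -60], "turn": 0},
    {"fingers": 1, "translation": [-60, -310, -60], "turn": 0},
  ],
)

```text
time_s: 2.02
eef_pos: [0.4486, -0.2135, 0.2411]
ee_rot: [[-1.0, -0.018, 0.0], [-0.018, 1.0, -0.0], [-0.0, -0.0, -1.0]]
force: [0.4, 0.7, 0.2]
finger_gap: 0.999
grasp_force: 0.0
```

Call:
carry_out(
  commands=[
    {"fingers": 0.2, "translation": [0, -40, -30], "turn": 0},
    {"fingers": 0.2, "translation": [0, -40, -30], "turn": 0},
    {"fingers": 0.2, "translation": [0, -40, -30], "turn": 0},
  ],
)

```text
time_s: 2.4
eef_pos: [0.4489, -0.251, 0.2113]
ee_rot: [[-1.0, -0.018, -0.001], [-0.018, 1.0, 0.001], [0.001, 0.001, -1.0]]
force: [0.7, -0.2, 0.4]
finger_gap: 0.597
grasp_force: 0.0
```

Run:
```python
from h import *
import pickle
w=snap('wrist'); pickle.dump(w,open('w1.pkl','wb'))
s=w['s'];print(s['time_s'],s['eef_pos'],s['qpos'],np.degrees(np.arctan2(s['ee_rot'][1,1],s['ee_rot'][0,1]))); save(w,'w1.png',None,1.4)
```

```text
2.4 [ 0.44888172 -0.25101991  0.21132625] [-4.16902599e+01  2.51615162e+01  1.00344955e+02  2.64470815e-02
  5.45849462e+01 -1.32726800e+02] 91.02116111632255
```

View pics/w1.png

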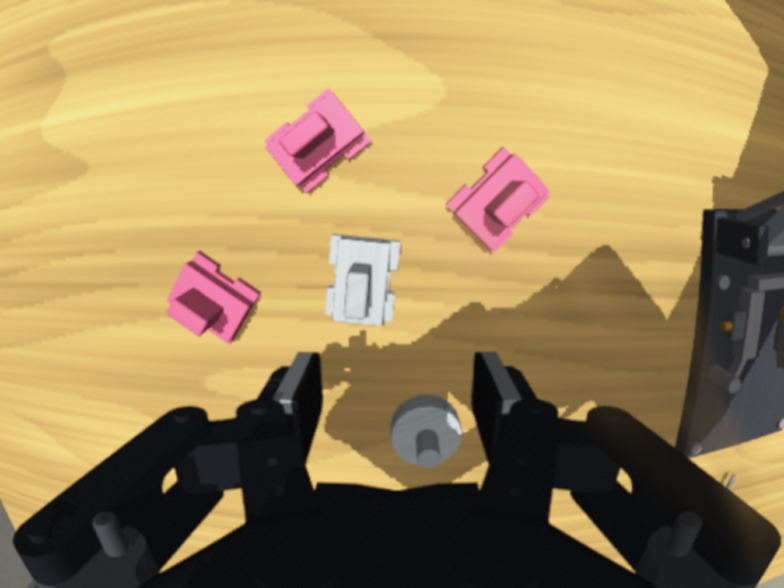

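Enlarged crop for confirmation: the grey one at (363,280) has a rectangular lug, notches on both long sides, and is not pink.

Run:
```python
from h import *
import pickle
w=pickle.load(open('w1.pkl','rb'))
save(w,'w1c.png',(220,155,300,245),6)
im=w['img']; hsv=cv2.cvtColor(im,cv2.COLOR_RGB2HSV)
m=((hsv[:,:,1]<50)&(hsv[:,:,2]>70)).astype(np.uint8); m[:160]=0;m[240:]=0;m[:,:222]=0;m[:,295:]=0
c=max(cv2.findContours(m,0,1)[0],key=cv2.contourArea)[:,0,:]
P=np.array([onz(w,u,v,.008)[:2]*1000 for u,v in c.astype(float)]).astype(np.float32)
print(cv2.minAreaRect(P), cv2.boundingRect(c))
```

```text
((457.98370361328125, -275.472900390625), (50.3176383972168, 64.85322570800781), 84.6326675415039) (233, 168, 53, 65)
```

View pics/w1c.png

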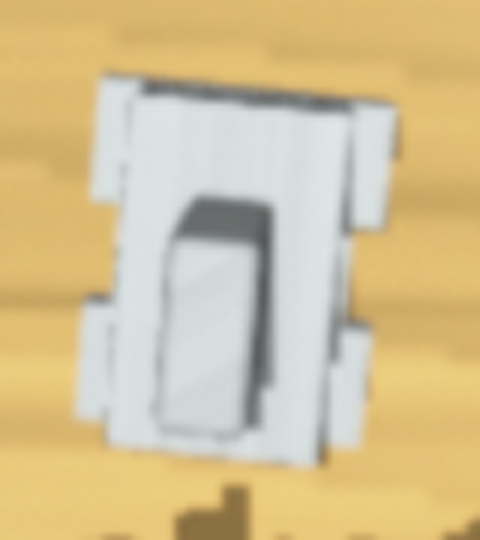

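The crop confirms it: grey flange corners at (100,73), (398,103), (360,448), (75,415) and a lug top with corners (178,238), (257,240), (240,437), (158,428).

Run:
```python
from h import *
import pickle
w=pickle.load(open('w1.pkl','rb'));T=pickle.load(open('top.pkl','rb'));S=pickle.load(open('scene.pkl','rb'))
def q(L,z): return np.array([onz(w,220+(a+.5)/6-.5,155+(b+.5)/6-.5,z) for a,b in L])*1000
for L,z in(([(100,73),(398,103),(360,448),(75,415)],.008),([(178,238),(257,240),(240,437),(158,428)],.058)):
    p=q(L,z); e=p[0]-p[3]+p[1]-p[2]; print(p.mean(0).round(1),'sides',[round(float(np.linalg.norm(p[i]-p[(i+1)%4])),1) for i in range(4)],'len yaw',np.degrees(np.arctan2(e[1],e[0])))
u,v=220+208/6,155+336/6
print(meet(ray(w,u,v),ray(T,482/1.42,363/1.42)),meet(ray(w,u,v),ray(S,290/1.42,281/1.42)))
# fixture in top view
hsv=cv2.cvtColor(T['img'],cv2.COLOR_RGB2HSV)
save(T,'topfix.png',(125,175,225,370),3)
```

```text
[ 455.5 -275.1    8. ] sides [50.3, 60.8, 50.2, 60.2] len yaw 174.9689165981138
[ 455.4 -275.    58. ] sides [11.4, 29.8, 12.2, 28.8] len yaw 174.49066184109572
(array([ 0.46059932, -0.27418022,  0.03832518]), [np.float64(0.0020606555075961754), np.float64(0.0020606555075961016)]) (array([ 0.45651534, -0.27397611,  0.05528296]), [np.float64(0.0008618117565441258), np.float64(0.0008618117565442569)])
```

View pics/topfix.png

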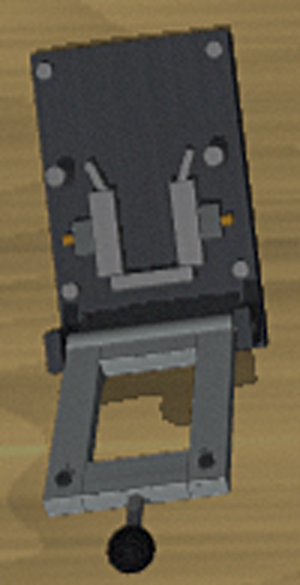

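Insert: centre (455.5, -275) mm, length yaw -5.3°, lug top height about 55 mm (text says 58). The crop shows the fixture with its deck, rails, hinge end and knob at (131,548). Going down with turn -6.3.

Call:
carry_out(
  commands=[
    {"fingers": 0.2, "translation": [7, -24, -50], "turn": -6.3},
    {"fingers": 0.2, "translation": [7, -24, -95], "turn": -6.3},
    {"fingers": 0.2, "translation": [7, -24, -110], "turn": -6.3},
    {"fingers": 0.2, "translation": [7, -24, -110], "turn": -6.3},
  ],
)

```text
time_s: 2.95
eef_pos: [0.4563, -0.2745, 0.1016]
ee_rot: [[-0.996, 0.09, -0.001], [0.09, 0.996, 0.001], [0.001, 0.001, -1.0]]
force: [0.2, -0.8, -0.2]
finger_gap: 0.597
grasp_force: 0.0
```

Run:
```python
from h import *
import pickle
T=pickle.load(open('top.pkl','rb'))
def q(a,b,z): return onz(T,125+(a+.5)/3-.5,175+(b+.5)/3-.5,z)*1000
# deck bolts? corners at z=20
c=np.array([q(33,55,20e-3),q(229,27,20e-3),q(266,346,20e-3)]);print(c.round(1),np.linalg.norm(c[0]-c[1]),np.linalg.norm(c[2]-c[1]))
for n,(a,b) in dict(lip_l_front=(103,192),lip_r_front=(182,181),lip_l_back=(109,275),lip_r_back=(188,263)).items(): print(n,q(a,b,.036).round(1))
s=ctrl.state();print(s['eef_pos'],np.degrees(np.arctan2(s['ee_rot'][1,1],s['ee_rot'][0,1])))
```

```text
[[611.9 179.8  20. ]
 [629.1  32.2  20. ]
 [390.4   9.3  20. ]] 148.62718076644614 239.87666700850937
lip_l_front [507.9 125.3  36. ]
lip_r_front [514.5  66.8  36. ]
lip_l_back [446.8 121.8  36. ]
lip_r_back [454.1  63.5  36. ]
[ 0.45634791 -0.27450783  0.10158288] 84.83594714551468
```

Call:
carry_out(
  commands=[
    {"fingers": 0.2, "translation": [-1, 0, -40], "turn": 0},
    {"fingers": 0.2, "translation": [-1, 0, -52], "turn": 0},
    {"fingers": -1, "translation": [-1, 0, -52], "turn": 0},
    {"fingers": -1, "translation": [-1, 0, -52], "turn": 0},
    {"fingers": -1, "translation": [-1, 0, -52], "turn": 0},
  ],
  grip_force=60,
)

```text
time_s: 3.58
eef_pos: [0.4561, -0.2764, 0.051]
ee_rot: [[-0.996, 0.092, 0.002], [0.092, 0.996, -0.002], [-0.002, -0.002, -1.0]]
force: [0.5, 0.2, 4.4]
finger_gap: 0.157
grasp_force: 59.5
```

Call:
carry_out(
  commands=[
    {"fingers": -1, "translation": [0, 0, 0], "turn": 0},
    {"fingers": -1, "translation": [0, 0, 0], "turn": 0},
    {"fingers": -1, "translation": [0, 0, 0], "turn": 0},
  ],
)

```text
time_s: 3.95
eef_pos: [0.4561, -0.2764, 0.051]
ee_rot: [[-0.996, 0.092, 0.002], [0.092, 0.996, -0.002], [-0.003, -0.002, -1.0]]
force: [0.1, 1.1, 6.4]
finger_gap: 0.147
grasp_force: 59.7
```

Call:
carry_out(
  commands=[
    {"fingers": -1, "translation": [0, 0, 40], "turn": 0},
    {"fingers": -1, "translation": [0, 0, 100], "turn": 0},
    {"fingers": -1, "translation": [17, 57, 120], "turn": 3},
    {"fingers": -1, "translation": [34, 114, 120], "turn": 6},
    {"fingers": -1, "translation": [51, 170, 120], "turn": 9},
  ],
)

```text
time_s: 4.58
eef_pos: [0.5062, -0.1042, 0.1701]
ee_rot: [[-0.998, -0.066, 0.001], [-0.066, 0.998, -0.0], [-0.001, -0.0, -1.0]]
force: [0.4, -0.4, -3.4]
finger_gap: 0.153
grasp_force: 59.5
```

Call:
carry_out(
  commands=[
    {"fingers": -1, "translation": [17, 57, 0], "turn": 2},
    {"fingers": -1, "translation": [34, 114, 0], "turn": 2},
    {"fingers": -1, "translation": [51, 171, 0], "turn": 2},
    {"fingers": -1, "translation": [63, 206, 0], "turn": 2},
    {"fingers": -1, "translation": [63, 206, 0], "turn": 2},
  ],
)

```text
time_s: 5.2
eef_pos: [0.5692, 0.1031, 0.1694]
ee_rot: [[-0.995, -0.104, 0.0], [-0.104, 0.995, 0.0], [-0.0, 0.0, -1.0]]
force: [0.3, -0.5, -3.8]
finger_gap: 0.153
grasp_force: 59.7
```

Call:
carry_out(
  commands=[
    {"fingers": -1, "translation": [0, 0, 0], "turn": 0},
    {"fingers": -1, "translation": [0, 0, 0], "turn": 0},
  ],
)

```text
time_s: 5.45
eef_pos: [0.5686, 0.0991, 0.1694]
ee_rot: [[-0.995, -0.098, -0.001], [-0.098, 0.995, -0.0], [0.001, -0.0, -1.0]]
force: [-1.1, -0.5, -3.1]
finger_gap: 0.149
grasp_force: 59.7
```

Run:
```python
from h import *
import pickle
w=snap('wrist'); pickle.dump(w,open('w2.pkl','wb'))
s=w['s'];print(s['time_s'],s['eef_pos'],s['ee_rot'],s['qpos'],s['force'],np.degrees(np.arctan2(s['ee_rot'][1,1],s['ee_rot'][0,1]))); save(w,'w2.png',(120,20,460,300),2.3)
```

```text
5.45 [0.56864058 0.09911397 0.16935931] [[-9.95137732e-01 -9.84873250e-02 -1.06836173e-03]
 [-9.84871176e-02  9.95138296e-01 -2.45156090e-04]
 [ 1.08731244e-03 -1.38744209e-04 -9.99999399e-01]] [-1.19247615e+00  3.28504877e+01  9.35107854e+01 -1.90058387e-02
  5.36996354e+01 -9.68332825e+01] [-1.07160538 -0.4928887  -3.11418368] 95.65207062950692
```

View pics/w2.png

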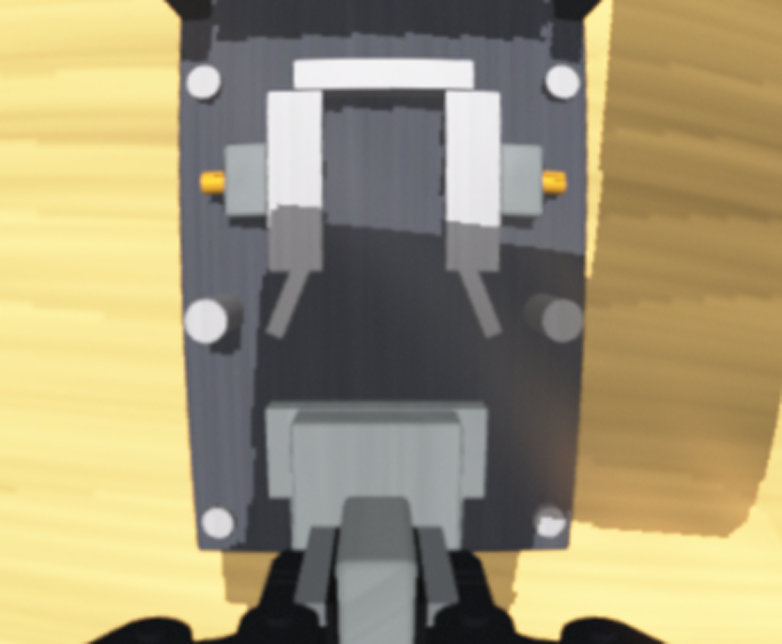

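The wrist crop shows the rails: inner lip edges at x≈322 and 446 from rows 92 to 270, end stop at row 75, flange front corners at (267,404) and (487,404), and lug held at (376,560).

Run:
```python
from h import *
import pickle
w=pickle.load(open('w2.pkl','rb'));T=pickle.load(open('top.pkl','rb'))
px=lambda a,b:(120+(a+.5)/2.3-.5,20+(b+.5)/2.3-.5)
q=lambda a,b,z:onz(w,*px(a,b),z)*1000
L=[q(322,270,.036),q(322,92,.036)];R=[q(446,270,.036),q(446,92,.036)]
for n,p in zip(['Lf','Lb','Rf','Rb'],L+R):print(n,p.round(1))
d=(L[1]-L[0]+R[1]-R[0])[:2];print('yaw',np.degrees(np.arctan2(d[1],d[0])))
B=[q(204,81,.022),q(563,81,.022)]; print('screws back',B[0].round(1),B[1].round(1))
F=[q(218,523,.022),q(550,522,.022)]; print('screws front',F[0].round(1),F[1].round(1))
mb=(B[0]+B[1])/2;mf=(F[0]+F[1])/2;d=(mb-mf)[:2];print('mid line yaw',np.degrees(np.arctan2(d[1],d[0])),np.linalg.norm(d),((mb+mf)/2).round(1))
y=(B[0]-B[1]+F[0]-F[1])[:2];print('cross',np.degrees(np.arctan2(y[1],y[0])))
print('deck front corners',q(198,549,.02).round(1),q(570,549,.02).round(1))
for z in(.124,.127):
    a,b=q(267,404,z),q(487,404,z);print('flange',a.round(1),b.round(1),np.linalg.norm(a-b),np.degrees(np.arctan2(*(a-b)[[1,0]])))
tp=lambda a,b:(125+(a+.5)/3-.5,175+(b+.5)/3-.5)
for n,a,b in(('Lb outer',(268,92),(97,277)),('Lf outer',(268,270),(90,196)),('screwFL',(218,523),(44,71)),('screwFR',(550,522),(215,48))):
    print(n,meet(ray(w,*px(*a)),ray(T,*tp(*b)))[0].round(4))
```

```text
Lf [512.5  76.2  36. ]
Lb [451.5  70.2  36. ]
Rf [508.2 117.8  36. ]
Rb [447.2 111.5  36. ]
yaw -174.26066409470945
screws back [446.7  25.8  22. ] [433.4 154.3  22. ]
screws front [612.6  42.7  22. ] [599.5 171.5  22. ]
mid line yaw -174.1375927967349 166.88524596087962 [523.   98.6  22. ]
cross -84.1145689174021
deck front corners [625.6  34.5  20. ] [611.  182.4  20. ]
flange [540.5  72.3 124. ] [535.5 122.2 124. ] 50.191166408376766 -84.28141726674914
flange [539.8  72.7 127. ] [534.9 121.7 127. ] 49.282808834827286 -84.28141726674923
Lb outer [0.4702 0.0852 0.2062]
Lf outer [0.5053 0.0868 0.2421]
screwFL [0.5582 0.0982 0.2233]
screwFR [0.5745 0.0758 0.1606]
```

Call:
carry_out(
  commands=[
    {"fingers": -1, "translation": [0, 2.7, -50], "turn": 0},
    {"fingers": -1, "translation": [0, 2.7, -80], "turn": 0},
    {"fingers": -1, "translation": [0, 2.7, -92], "turn": 0},
    {"fingers": -1, "translation": [0, 2.7, -92], "turn": 0},
    {"fingers": -1, "translation": [0, 2.7, -92], "turn": 0},
  ],
  grip_force=80,
)

```text
time_s: 6.12
eef_pos: [0.5704, 0.1027, 0.0787]
ee_rot: [[-0.995, -0.1, 0.003], [-0.1, 0.995, -0.0], [-0.003, -0.0, -1.0]]
force: [-0.0, -0.1, -3.4]
finger_gap: 0.151
grasp_force: 82.1
```

Run:
```python
from h import *
import pickle
w=snap('wrist'); pickle.dump(w,open('w3.pkl','wb'))
s=w['s'];print(s['time_s'],s['eef_pos'],s['force'],np.degrees(np.arctan2(s['ee_rot'][1,1],s['ee_rot'][0,1]))); save(w,'w3.png',(150,80,430,290),2.8)
w2=pickle.load(open('w2.pkl','rb'));T=pickle.load(open('top.pkl','rb'))
px=lambda a,b:(120+(a+.5)/2.3-.5,20+(b+.5)/2.3-.5); tp=lambda a,b:(125+(a+.5)/3-.5,175+(b+.5)/3-.5)
for n,a,b in(('lip back',(500,92),(97,277)),('lip front',(500,270),(90,196)),('screwF+',(550,522),(44,71)),('screwF-',(218,523),(215,48))):
    print(n,meet(ray(w2,*px(*a)),ray(T,*tp(*b)))[0].round(4))
```

```text
6.125 [0.57035135 0.10270146 0.07874558] [-0.03718017 -0.07602537 -3.37869226] 95.71303500713965
lip back [0.446  0.129  0.0424]
lip front [0.5057 0.1386 0.0208]
screwF+ [0.5995 0.1714 0.0217]
screwF- [0.6133 0.0427 0.0208]
```

View pics/w3.png

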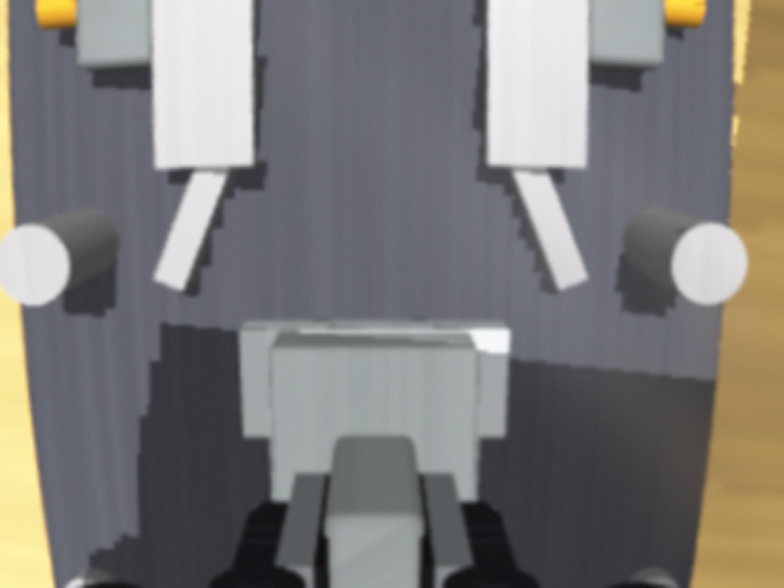

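Deck height is confirmed at 21 mm. The flange spans columns 241–510 and the lips' middle is at 371.5, so the insert is centred within 0.7 mm. Setting it down.

Call:
carry_out(
  commands=[
    {"fingers": -1, "translation": [0, -0.6, -5], "turn": 0.1},
    {"fingers": -1, "translation": [0, -0.6, -8], "turn": 0.1},
    {"fingers": -1, "translation": [0, -0.6, -8.5], "turn": 0.1},
    {"fingers": -1, "translation": [0, -0.6, -8.5], "turn": 0.1},
  ],
)

```text
time_s: 6.68
eef_pos: [0.5695, 0.1024, 0.0711]
ee_rot: [[-0.995, -0.102, 0.001], [-0.102, 0.995, -0.0], [-0.001, -0.0, -1.0]]
force: [-2.8, -1.0, 9.3]
finger_gap: 0.148
grasp_force: 84.3
```

Call:
carry_out(
  commands=[
    {"fingers": -1, "translation": [-10, -1.0, 0], "turn": 0},
    {"fingers": -1, "translation": [-20, -2.0, 0], "turn": 0},
    {"fingers": -1, "translation": [-30, -3.0, 0], "turn": 0},
    {"fingers": -1, "translation": [-40, -4.0, 0], "turn": 0},
    {"fingers": -1, "translation": [-40, -4.0, 0], "turn": 0},
  ],
)

```text
time_s: 7.3
eef_pos: [0.5331, 0.0982, 0.0712]
ee_rot: [[-0.995, -0.102, 0.01], [-0.102, 0.995, -0.0], [-0.01, -0.001, -1.0]]
force: [3.1, 0.2, 7.9]
finger_gap: 0.152
grasp_force: 83.6
```

Call:
carry_out(
  commands=[
    {"fingers": -1, "translation": [-8, -0.8, 0.5], "turn": 0},
    {"fingers": -1, "translation": [-16, -1.6, 0.5], "turn": 0},
    {"fingers": -1, "translation": [-24, -2.4, 0.5], "turn": 0},
    {"fingers": -1, "translation": [-30, -3.0, 0.5], "turn": 0},
    {"fingers": -1, "translation": [-30, -3.0, 0.5], "turn": 0},
  ],
)

```text
time_s: 7.92
eef_pos: [0.5032, 0.0952, 0.0713]
ee_rot: [[-0.995, -0.102, 0.01], [-0.102, 0.995, -0.0], [-0.01, -0.001, -1.0]]
force: [6.2, 0.1, 7.7]
finger_gap: 0.149
grasp_force: 83.8
```

Call:
carry_out(
  commands=[
    {"fingers": -1, "translation": [-5, -0.5, 0], "turn": 0},
    {"fingers": -1, "translation": [-10, -1, 0], "turn": 0},
    {"fingers": -1, "translation": [-15, -1.5, 0], "turn": 0},
    {"fingers": -1, "translation": [-19, -1.9, 0], "turn": 0},
    {"fingers": -1, "translation": [-19, -1.9, 0], "turn": 0},
  ],
  grip_force=100,
)

```text
time_s: 8.55
eef_pos: [0.4827, 0.0933, 0.0711]
ee_rot: [[-0.995, -0.102, 0.007], [-0.102, 0.995, -0.0], [-0.007, -0.001, -1.0]]
force: [2.7, 0.3, 9.7]
finger_gap: 0.15
grasp_force: 98.8
```

Call:
carry_out(
  commands=[
    {"fingers": -1, "translation": [-1, -0.1, 0], "turn": 0},
    {"fingers": -1, "translation": [-2, -0.2, 0], "turn": 0},
    {"fingers": -1, "translation": [-2.5, -0.3, 0], "turn": 0},
    {"fingers": -1, "translation": [-2.5, -0.3, 0], "turn": 0},
  ],
)

```text
time_s: 9.05
eef_pos: [0.4811, 0.0931, 0.0712]
ee_rot: [[-0.995, -0.102, 0.009], [-0.102, 0.995, -0.0], [-0.009, -0.001, -1.0]]
force: [3.1, 0.9, 9.7]
finger_gap: 0.146
grasp_force: 98.6
```

Run:
```python
from h import *
import pickle
w=snap('wrist'); pickle.dump(w,open('w4.pkl','wb'))
s=w['s'];print(s['time_s'],s['eef_pos'],s['force'],np.degrees(np.arctan2(s['ee_rot'][1,1],s['ee_rot'][0,1]))); save(w,'w4.png',(150,80,430,290),2.8)
```

```text
9.05 [0.48106558 0.09313457 0.07121417] [3.0993192  0.9433906  9.66223819] 95.82808124471413
```

View pics/w4.png

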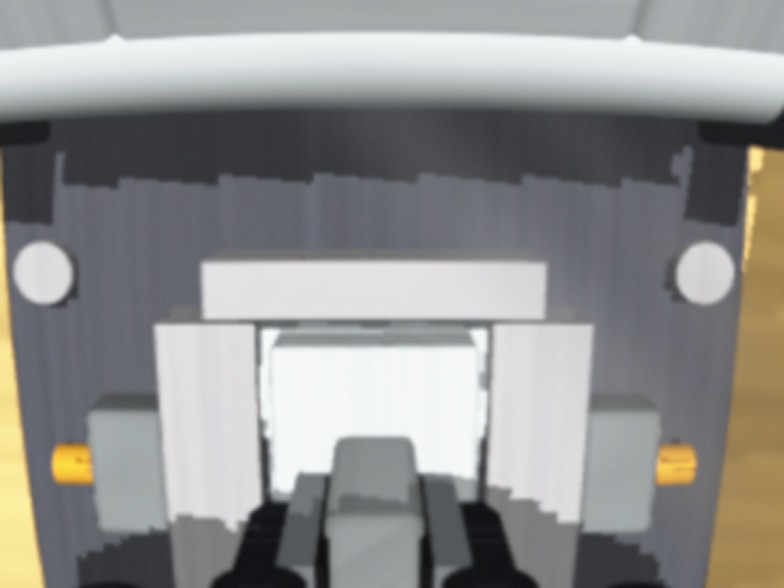

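The view shows the insert under the lips, its front edge at row ~325, just short of the end stop (face at ~row 320). Pushing until the stop resists.

Call:
carry_out(
  commands=[
    {"fingers": -1, "translation": [-1, -0.1, 0.3], "turn": 0},
    {"fingers": -1, "translation": [-2, -0.2, 0.3], "turn": 0},
    {"fingers": -1, "translation": [-2, -0.2, 0.3], "turn": 0},
  ],
)

```text
time_s: 9.48
eef_pos: [0.4799, 0.0929, 0.0713]
ee_rot: [[-0.995, -0.101, 0.01], [-0.101, 0.995, -0.0], [-0.01, -0.001, -1.0]]
force: [6.5, 1.0, 6.5]
finger_gap: 0.144
grasp_force: 98.1
```

Call:
carry_out(
  commands=[
    {"fingers": -1, "translation": [-1, -0.1, 0.3], "turn": 0},
    {"fingers": -1, "translation": [-2, -0.2, 0.3], "turn": 0},
    {"fingers": -1, "translation": [-2, -0.2, 0.3], "turn": 0},
  ],
)

```text
time_s: 9.85
eef_pos: [0.4773, 0.0927, 0.0713]
ee_rot: [[-0.995, -0.101, 0.009], [-0.101, 0.995, -0.0], [-0.009, -0.001, -1.0]]
force: [5.2, 1.3, 6.5]
finger_gap: 0.148
grasp_force: 97.9
```

Call:
carry_out(
  commands=[
    {"fingers": -1, "translation": [-1, -0.1, 0], "turn": 0},
    {"fingers": -1, "translation": [-2, -0.2, 0], "turn": 0},
    {"fingers": -1, "translation": [-2, -0.2, 0], "turn": 0},
  ],
)

```text
time_s: 10.22
eef_pos: [0.477, 0.0927, 0.0714]
ee_rot: [[-0.995, -0.101, 0.013], [-0.101, 0.995, 0.0], [-0.013, -0.001, -1.0]]
force: [7.5, 1.8, 4.6]
finger_gap: 0.147
grasp_force: 97.8
```

Call:
carry_out(
  commands=[
    {"fingers": -1, "translation": [-1, -0.1, 0], "turn": 0},
    {"fingers": -1, "translation": [-2, -0.2, 0], "turn": 0},
    {"fingers": -1, "translation": [-2, -0.2, 0], "turn": 0},
  ],
)

```text
time_s: 10.6
eef_pos: [0.4768, 0.0926, 0.0716]
ee_rot: [[-0.995, -0.1, 0.017], [-0.1, 0.995, 0.0], [-0.017, -0.001, -1.0]]
force: [11.2, 3.3, 3.0]
finger_gap: 0.144
grasp_force: 97.5
```

Call:
carry_out(
  commands=[
    {"fingers": -1, "translation": [-2, -0.2, 0], "turn": 0},
    {"fingers": -1, "translation": [-4, -0.4, 0], "turn": 0},
    {"fingers": -1, "translation": [-5, -0.5, 0], "turn": 0},
    {"fingers": -1, "translation": [-5, -0.5, 0], "turn": 0},
  ],
)

```text
time_s: 11.1
eef_pos: [0.4763, 0.0924, 0.072]
ee_rot: [[-0.995, -0.099, 0.027], [-0.099, 0.995, 0.001], [-0.027, -0.002, -1.0]]
force: [16.1, 7.4, -0.6]
finger_gap: 0.144
grasp_force: 97.4
```

Run:
```python
from h import *
import pickle
w=snap('wrist'); pickle.dump(w,open('w5.pkl','wb'))
s=w['s'];print(s['time_s'],s['eef_pos'],s['force'],s['ee_rot'][:,2]); save(w,'w5.png',(180,160,400,260),3.6)
# profile rows of stop/insert at centre columns
for f in('w4.pkl','w5.pkl'):
    d=pickle.load(open(f,'rb')); print(d['img'][186:206,270].mean(1).round().astype(int), d['img'][186:206,296].mean(1).round().astype(int))
```

```text
11.1 [0.47625823 0.09242098 0.07199379] [16.08190287  7.41297039 -0.59742016] [ 2.65826484e-02  9.00472625e-04 -9.99646213e-01]
[227 226 226 226 226 226 221 193 126 115 141 166 177 152 139 141 148 179
 224 241] [225 226 226 226 226 225 221 195 136 134 143 153 159 148 141 141 150 184
 227 242]
[226 226 226 225 225 226 226 225 226 226 225 225 226 225 221 201 159 159
 204 238] [226 226 226 226 226 226 226 226 226 225 225 225 225 226 222 201 158 148
 193 238]
```

View pics/w5.png

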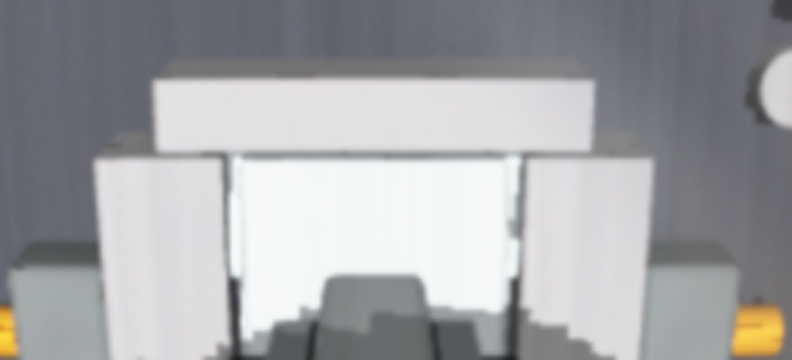

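The insert's front edge sits flush against the end stop (row ~152, no gap), under both lips, and the push force rises without motion, so it is home. Relaxing the push, releasing and lifting.

Call:
carry_out(
  commands=[
    {"fingers": -1, "translation": [4, 0.4, 0], "turn": 0},
    {"fingers": -1, "translation": [8, 0.8, 0], "turn": 0},
    {"fingers": -1, "translation": [8, 0.8, 0], "turn": 0},
    {"fingers": -0.2, "translation": [8, 0.8, 0], "turn": 0},
    {"fingers": -0.2, "translation": [8, 0.8, 0], "turn": 0},
  ],
)

```text
time_s: 11.78
eef_pos: [0.4702, 0.0928, 0.0696]
ee_rot: [[-0.995, -0.102, -0.005], [-0.102, 0.995, 0.0], [0.005, 0.001, -1.0]]
force: [-0.1, 0.5, 0.2]
finger_gap: 0.4
grasp_force: 0.0
```

Call:
carry_out(
  commands=[
    {"fingers": -0.2, "translation": [0, 0, 0], "turn": 0},
    {"fingers": -0.2, "translation": [0, 0, 0], "turn": 0},
    {"fingers": -0.2, "translation": [0, 0, 25], "turn": 0},
    {"fingers": -0.2, "translation": [0, 0, 60], "turn": 0},
    {"fingers": -0.2, "translation": [0, 0, 90], "turn": 0},
  ],
)

```text
time_s: 12.4
eef_pos: [0.4723, 0.0927, 0.1609]
ee_rot: [[-0.995, -0.102, -0.001], [-0.102, 0.995, 0.0], [0.001, 0.0, -1.0]]
force: [0.5, 0.8, -0.2]
finger_gap: 0.4
grasp_force: 0.0
```

Run:
```python
from h import *
import pickle
w=snap('wrist'); pickle.dump(w,open('w6.pkl','wb'))
s=w['s'];print(s['time_s'],s['eef_pos'],s['force'],s['finger_gap'],s['qpos'])
save(w,'w6.png',(100,0,500,300),2)
```

```text
12.4 [0.4722929  0.092687   0.16090781] [ 0.53379035  0.76250176 -0.19814904] 0.40035751595332736 [-2.23010325e+00  2.78007406e+01  1.07512489e+02 -1.46759680e-03
  4.47385502e+01 -9.80677435e+01]
```

View pics/w6.png

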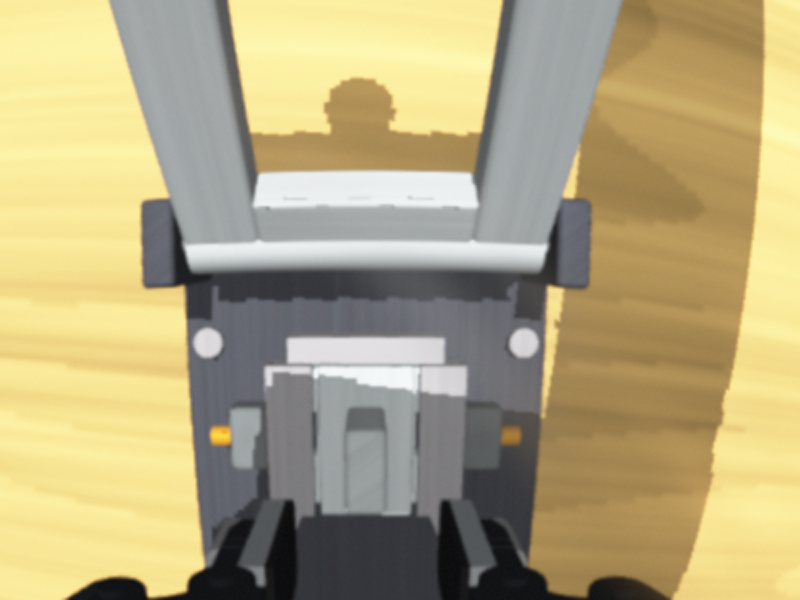

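The view shows the insert at home under the lips against the stop, fingers clear, and the frame leaning back. I've now looked at 11 pictures, one over the allowance, so I'll work by numbers only from here.

Next: knob position and reach.

```bash
cat > kin.py <<'E'
import numpy as np
from scipy.optimize import least_squares
D=np.array([[30.277,82.157,.2232,.5831,.2523],[25.1615,100.345,.44888,-.25102,.21133],[32.8505,93.511,.56864,.09911,.16936],[27.8007,107.512,.47229,.09269,.16091]])
R=np.sqrt(D[:,2]**2+D[:,3]**2-.111**2)
def fk(p,j2,j3):
    j2=np.radians(j2);j3=np.radians(j3);r0,L1,h,a,b=p
    s=j2+j3; return r0+L1*np.sin(j2)+a*np.sin(s)+b*np.cos(s), h+L1*np.cos(j2)+a*np.cos(s)-b*np.sin(s)
f=lambda p:np.r_[fk(p,D[:,0],D[:,1])[0]-R,fk(p,D[:,0],D[:,1])[1]-D[:,4]]
o=least_squares(f,[.05,.4,.2,.4,0]);p=o.x
def ik(r,z): return least_squares(lambda q:np.r_[fk(p,*q)[0]-r,fk(p,*q)[1]-z],[10,110]).x
E
python3 - <<'E'
from kin import *
print(p,abs(o.fun).max())
for rad,z in((.292,.20),(.292,.215),(.31,.22),(.33,.225),(.35,.23),(.375,.24),(.41,.25)):
    j=ik(np.sqrt(rad**2-.111**2),z);print(rad,z,j.round(1),'j5',(180-j.sum()).round(1))
E
python3 - <<'E'
from h import *
import pickle
S=pickle.load(open('scene.pkl','rb'));T=pickle.load(open('top.pkl','rb'))
def blob(d,c,r):
    g=cv2.cvtColor(d['img'],cv2.COLOR_RGB2GRAY); m=(g<45).astype(np.uint8)
    M=np.zeros_like(m); cv2.circle(M,(int(c[0]),int(c[1])),r,1,-1); m&=M
    cn=max(cv2.findContours(m,0,1)[0],key=cv2.contourArea); (x,y),rr=cv2.minEnclosingCircle(cn); return x,y,rr
a=blob(S,(433/1.42,120/1.42),9);b=blob(T,(240/1.42,508/1.42),12)
P,e=meet(ray(S,*a[:2]),ray(T,*b[:2]));print(a,b,P,e,'r',np.hypot(*P[:2]))
h=np.array([500.7,96.1])+100*np.array([-.9949,-.1011]);print('hinge',h,'knob expect a=2.27',h+119*np.array([-.9949,-.1011]),60+141.4)
E
```

```text
[-0.00061857  0.5886518  -0.00191537  0.39114966  0.11345537] 2.4300972151364286e-05
0.292 0.2 [ 11.1 130. ] j5 38.9
0.292 0.215 [  8.8 128.7] j5 42.6
0.31 0.22 [  9.5 126.1] j5 44.5
0.33 0.225 [ 10.4 123.2] j5 46.4
0.35 0.23 [ 11.4 120.4] j5 48.2
0.375 0.24 [ 12.2 116.5] j5 51.2
0.41 0.25 [ 14.  111.4] j5 54.6
(305.0, 84.0, 5.385264873504639) (168.0, 355.5, 9.962529182434082) [0.28607531 0.07225822 0.19996124] [np.float64(0.002757558955664773), np.float64(0.0027575589556647915)] r 0.29505988333171296
hinge [401.21  85.99] knob expect a=2.27 [282.8169  73.9591] 201.4
```

The kinematic fit is exact (residual 0.02 mm): the leaning knob is reachable with the tool down, joint 3 about 130°. The two-view knob position (286, 72, 200) mm matches the expected (283, 74, 201). Moving above it.

Call:
carry_out(
  commands=[
    {"fingers": 0.4, "translation": [0, 0, 60], "turn": 0},
    {"fingers": 0.4, "translation": [-20, -2, 110], "turn": 0},
    {"fingers": 0.4, "translation": [-60, -6, 140], "turn": 0},
    {"fingers": 0.4, "translation": [-100, -10, 140], "turn": 0},
    {"fingers": 0.4, "translation": [-120, -12, 140], "turn": 0},
  ],
)

```text
time_s: 13.08
eef_pos: [0.3499, 0.0808, 0.2999]
ee_rot: [[-0.995, -0.102, -0.001], [-0.102, 0.995, 0.0], [0.001, 0.0, -1.0]]
force: [0.6, -0.6, -0.6]
finger_gap: 0.702
grasp_force: 0.0
```

Call:
carry_out(
  commands=[
    {"fingers": 0.4, "translation": [-30, -3, 0], "turn": 0},
    {"fingers": 0.4, "translation": [-45, -5, 0], "turn": 0},
    {"fingers": 0.4, "translation": [-45, -5, 0], "turn": 0},
    {"fingers": 0.4, "translation": [-45, -5, 0], "turn": 0},
  ],
)

```text
time_s: 13.58
eef_pos: [0.309, 0.0756, 0.3003]
ee_rot: [[-0.995, -0.102, 0.002], [-0.102, 0.995, -0.0], [-0.002, -0.0, -1.0]]
force: [0.5, 0.6, 0.5]
finger_gap: 0.699
grasp_force: 0.0
```

```bash
cat >> h.py <<'E'
def proj(d,P):
    T=np.eye(4); T[:3,:3]=d['s']['ee_rot']; T[:3,3]=d['s']['eef_pos']
    c=np.linalg.inv(T@d['hand_eye'])@np.r_[P,1]; r=np.hypot(c[0],c[1]); t=np.arctan2(r,-c[2])
    return d['cx']+d['fx']*t*c[0]/r, d['cy']-d['fy']*t*c[1]/r
E
python3 - <<'E'
from h import *
import pickle
w=snap('wrist'); pickle.dump(w,open('w7.pkl','wb'))
s=w['s'];print(s['time_s'],s['eef_pos'],s['finger_gap'],s['qpos'].round(1))
u,v=proj(w,[.2835,.0735,.2007]);print('pred',u,v)
u2,v2=proj(w,[.2835,.0885,.2007]);print('r pred',np.hypot(u-u2,v-v2))
g=cv2.cvtColor(w['img'],cv2.COLOR_RGB2GRAY)
y0,x0=int(v)-48,int(u)-48
print(g[max(0,y0):int(v)+48:4,x0:int(u)+48:4])
E
```

```text
13.575 [0.30901657 0.07557345 0.30033536] 0.6991466610158243 [  -6.7    0.8  117.7    0.    61.4 -102.5]
pred 282.5903019404201 185.66182170970262
r pred 21.778057114269444
[[217 217 217 216 216 216 215 215 215 214 213 133 136 137 138 138 139 138
  137 136 134 132 130 127]
 [212 212 213 213 214 215 216 216 216 216 212 132 132 133 133 133 133 133
  133 132 132 130 128 128]
 [216 216 216 215 216 214 213 212 211 210 148 126 127 129 130 131 132 132
  132 131 130 128 127 125]
 [215 216 217 216 216 217 217 217 216 215 148 127 128 127 128 128 127 127
  127 127 126 125 125 123]
 [220 219 218 217 216 213 213 213 211 211 124 124 125 126 128 128 129 128
  129 127 127 126 123 121]
 [221 221 221 221 221 222 222 221 221 217 131 129 128 128 127 127 126 126
  125 125 126 124 125 124]
 [220 220 219 219 219 219 219 219 219 200 129 130 130 130 130 132 132 133
  132 130 128 128 127 126]
 [219 220 219 218 217 218 218 218 219 192  58  19  18  21  36 105 129 128
  129 130 129 129 129 127]
 [223 222 222 221 221 221 220 218 212  24  13  14  15  19  22  25  66 129
  129 129 130 129 129 128]
 [225 224 224 224 
[... 797 characters left out ...]
18 156 128 130 129 129 129 129 130 112  31  18  20  64 125 130 130
  129 129 129 129 130 121]
 [222 222 147 130 130 131 131 130 131 132 131  76  75  72 115 131 133 132
  132 133 132 133 133 122]
 [225 220 130 130 129 129 129 129 129 128 129 108  76  77 126 129 129 129
  129 128 129 129 129 119]
 [228 155 130 130 131 131 131 131 131 130 131 132 131 131 132 132 130 131
  132 132 131 132 131 120]
 [144 107  96  99  98  99  97  98  98  98  99  99  99 100 100  99  98 100
   99 100 100 101 100  94]
 [142 134  91  93  92  92  92  93  93  93  93  93  93  93  93  94  94  94
   94  95  96  95  95  94]
 [125 105  93  98  99  97  99  98  98  98  98  99  98  99  97  99  99  99
   99  99  99  99  98  96]]
```

Run:
```python
from h import *
import pickle
w=pickle.load(open('w7.pkl','rb'));S=pickle.load(open('scene.pkl','rb'));T=pickle.load(open('top.pkl','rb'))
g=cv2.cvtColor(w['img'],cv2.COLOR_RGB2GRAY);m=(g<60).astype(np.uint8);m[:150]=0;m[212:]=0;m[:,:250]=0;m[:,320:]=0
c=max(cv2.findContours(m,0,1)[0],key=cv2.contourArea);(x,y),r=cv2.minEnclosingCircle(c);print(x,y,r)
rw=ray(w,x,y);print(onz(w,x,y,.2007))
print(meet(rw,ray(S,305,84),ray(T,168,355.5)))
```

```text
282.6980895996094 184.920166015625 21.736459732055664
[0.28297673 0.07352054 0.2007    ]
(array([0.28438578, 0.07316965, 0.19816885]), [np.float64(0.0010148433599974352), np.float64(0.002825890718880488), np.float64(0.003070251800237494)])
```

Call:
carry_out(
  commands=[
    {"fingers": 0.4, "translation": [-13, -1, -10], "turn": 0},
    {"fingers": 0.4, "translation": [-26, -2, -30], "turn": 0},
    {"fingers": 0.4, "translation": [-26, -2, -50], "turn": 0},
    {"fingers": 0.4, "translation": [-26, -2, -50], "turn": 0},
    {"fingers": 0.4, "translation": [-26, -2, -50], "turn": 0},
  ],
)

```text
time_s: 14.25
eef_pos: [0.2828, 0.0736, 0.2505]
ee_rot: [[-0.995, -0.102, 0.001], [-0.102, 0.995, -0.0], [-0.001, -0.0, -1.0]]
force: [0.3, 0.3, -0.2]
finger_gap: 0.696
grasp_force: 0.0
```

Call:
carry_out(
  commands=[
    {"fingers": 0.4, "translation": [0, 0, -20], "turn": 0},
    {"fingers": 0.4, "translation": [0, 0, -38], "turn": 0},
    {"fingers": 0.4, "translation": [0, 0, -46.5], "turn": 0},
    {"fingers": 0.4, "translation": [0, 0, -46.5], "turn": 0},
    {"fingers": 0.4, "translation": [0, 0, -46.5], "turn": 0},
  ],
)

```text
time_s: 14.88
eef_pos: [0.2823, 0.0736, 0.2041]
ee_rot: [[-0.995, -0.102, 0.001], [-0.102, 0.995, -0.0], [-0.001, -0.0, -1.0]]
force: [0.5, 0.3, 0.2]
finger_gap: 0.7
grasp_force: 0.0
```

Call:
carry_out(
  commands=[
    {"fingers": -1, "translation": [0, 0, 0], "turn": 0},
    {"fingers": -1, "translation": [0, 0, 0], "turn": 0},
    {"fingers": -1, "translation": [0, 0, 0], "turn": 0},
    {"fingers": -1, "translation": [0, 0, 0], "turn": 0},
  ],
  grip_force=40,
)

```text
time_s: 15.38
eef_pos: [0.2821, 0.0729, 0.2041]
ee_rot: [[-0.995, -0.103, 0.001], [-0.103, 0.995, -0.002], [-0.001, -0.002, -1.0]]
force: [-1.8, -5.0, 6.1]
finger_gap: 0.326
grasp_force: 38.9
```

The knob is gripped. Swinging along the arc.

Call:
carry_out(
  commands=[
    {"fingers": -1, "translation": [5, 0.5, 4.1], "turn": 0},
    {"fingers": -1, "translation": [10.2, 1.0, 8], "turn": 0},
    {"fingers": -1, "translation": [17.8, 1.8, 13.2], "turn": 0},
    {"fingers": -1, "translation": [25.6, 2.6, 18.1], "turn": 0},
    {"fingers": -1, "translation": [25.6, 2.6, 18.1], "turn": 0},
  ],
)

```text
time_s: 16.0
eef_pos: [0.3071, 0.0755, 0.2219]
ee_rot: [[-0.995, -0.104, -0.001], [-0.104, 0.995, -0.002], [0.001, -0.002, -1.0]]
force: [-1.2, -5.8, -0.5]
finger_gap: 0.322
grasp_force: 39.6
```

Call:
carry_out(
  commands=[
    {"fingers": -1, "translation": [8, 0.8, 4.5], "turn": 0},
    {"fingers": -1, "translation": [16.3, 1.7, 8.6], "turn": 0},
    {"fingers": -1, "translation": [24.8, 2.5, 12.2], "turn": 0},
    {"fingers": -1, "translation": [33.4, 3.4, 15.4], "turn": 0},
    {"fingers": -1, "translation": [33.4, 3.4, 15.4], "turn": 0},
  ],
)

```text
time_s: 16.62
eef_pos: [0.3407, 0.0789, 0.2373]
ee_rot: [[-0.995, -0.103, -0.0], [-0.103, 0.995, -0.002], [0.001, -0.002, -1.0]]
force: [-1.5, -5.9, 1.9]
finger_gap: 0.324
grasp_force: 40.6
```

Call:
carry_out(
  commands=[
    {"fingers": -1, "translation": [8.8, 0.9, 2.7], "turn": 0},
    {"fingers": -1, "translation": [17.7, 1.8, 5.1], "turn": 0},
    {"fingers": -1, "translation": [26.7, 2.7, 7], "turn": 0},
    {"fingers": -1, "translation": [35.8, 3.6, 8.4], "turn": 0},
    {"fingers": -1, "translation": [35.8, 3.6, 8.4], "turn": 0},
  ],
)

```text
time_s: 17.25
eef_pos: [0.3766, 0.0825, 0.2454]
ee_rot: [[-0.995, -0.103, -0.0], [-0.103, 0.995, -0.002], [0.0, -0.002, -1.0]]
force: [-0.8, -6.2, 1.3]
finger_gap: 0.328
grasp_force: 40.8
```

Call:
carry_out(
  commands=[
    {"fingers": -1, "translation": [7, 0.7, 0.8], "turn": 0},
    {"fingers": -1, "translation": [13, 1.3, 1.3], "turn": 0},
    {"fingers": -1, "translation": [19, 1.9, 1.5], "turn": 0},
    {"fingers": -1, "translation": [24, 2.4, 1.6], "turn": 0},
    {"fingers": -1, "translation": [24, 2.4, 1.6], "turn": 0},
  ],
)

```text
time_s: 17.88
eef_pos: [0.4003, 0.0849, 0.2471]
ee_rot: [[-0.995, -0.103, -0.0], [-0.103, 0.995, -0.002], [0.0, -0.002, -1.0]]
force: [-1.2, -6.3, 2.1]
finger_gap: 0.326
grasp_force: 41.0
```

Run:
```python
from h import *
import pickle
from scipy.optimize import least_squares
s=ctrl.state();print(s['time_s'],s['eef_pos'],s['force'],s['finger_gap'])
P=np.array([[282.1,72.9,204.1],[307.1,75.5,221.9],[340.7,78.9,237.3],[376.6,82.5,245.4],np.array(s['eef_pos'])*1000])
t=(P[:,:2]-[500.7,96.1])@np.array([-.9949,-.1011])
f=least_squares(lambda q:np.hypot(t-q[0],P[:,2]-q[1])-185,[100,63]);print(t.round(1),f.x,f.fun.round(2), 'angle',np.degrees(np.arctan2(P[-1,2]-f.x[1],-(t[-1]-f.x[0]))))
w=snap('wrist');sc=snap('scene');tp=snap('top');pickle.dump((w,sc,tp),open('end.pkl','wb'))
# frame corners check: knob in scene
S=sc;g=cv2.cvtColor(S['img'],cv2.COLOR_RGB2GRAY)
```

```text
17.875 [0.40034107 0.08492253 0.24707684] [-1.16787006 -6.29733884  2.09463867] 0.3255288983709244
[219.8 194.7 160.9 124.8 101. ] [101.4560203   62.02681479] [-0.07  0.08  0.09 -0.14  0.05] angle 89.85172693853842
```

The circle fit of the swing gives a frame angle of 89.9°, residuals under 0.15 mm. Settling, then handing in.

Call:
carry_out(
  commands=[
    {"fingers": -1, "translation": [0, 0, 0], "turn": 0},
    {"fingers": -1, "translation": [0, 0, 0], "turn": 0},
    {"fingers": -1, "translation": [0, 0, 0], "turn": 0},
    {"fingers": -1, "translation": [0, 0, 0], "turn": 0},
  ],
)

```text
time_s: 18.52
eef_pos: [0.3999, 0.0849, 0.2471]
ee_rot: [[-0.995, -0.103, -0.0], [-0.103, 0.995, -0.002], [0.0, -0.002, -1.0]]
force: [-0.6, -5.8, 1.6]
finger_gap: 0.328
grasp_force: 41.0
```

```bash
python3 -c "
from station import ctrl
s=ctrl.state();print(s['time_s'],s['eef_pos'],s['dq'].round(2),s['grasp_force']);print(ctrl.job_done())"
```

```text
18.525 [0.39992202 0.08490894 0.24708066] [-0.05  0.06 -0.04  0.1   0.1  -0.03] 40.97332298755646
the job is handed in; nothing more can be done
None
```

The job is handed in at 18.5 s: the insert is against the end stop under the lips and released, and the arm still grips the knob with the frame steady at about 89.9°; I viewed 11 pictures, one over the limit of 10.

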